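Make up the fitting kit and the breakdown kit

ROBOT

A 6-joint arm with a two-finger parallel gripper is mounted at the origin on a cart in front of the work surface, level with it; the furniture and walls round the work are solid. World frame = base frame: x ahead of the robot, y to its left, z up, the work surface at z = 0. Lengths are in m, angles in degrees, forces in N, time in s.
With the tool pointing down it reaches from about 0.4 to 0.825 m from the base axis. Payload 7 kg.
Tool frame: the origin (TCP) lies midway between the tips of the shut fingers; the grasp point (between the pads) lies 19 mm behind it; z points along the fingers, y is the line along which they close (so a half turn about z gives the same grasp; the last joint's range is limited). The gripper opens to 88 mm and grips with 3 to 60 N. Pads are 19 mm wide; open, the fingers measure 130 mm over their backs; the gripper's body (78 mm by 193 mm) begins 47 mm behind the grasp point.
Start: joints at [16.507, 20.546, 0.682, 0, -70.136, -16.507], TCP at [0.675, -0, 0.227] pointing down, gripper open.
Joint ranges: [-176.03, 176.03], [-82.01, 121.73], [-58.28, 71.71], [-173.87, 95.51], [-174.79, -0.11], [-173.66, 173.66]. Speed limits (degrees/s): [136.94, 136.94, 172.46, 180, 180, 180].

INTERFACE

Orientations are given as [roll, pitch, yaw] about the fixed x, y, z axes, in that order (R = Rz(yaw) Ry(pitch) Rx(roll)).
In Python, from plant import ctrl gives the robot as it stands. The module is installed in compiled form; this text tells all that it offers.
- The arm moves only by the tool send_rows, never from a script. Its argument "plan" is a list that holds one entry, the list of rows, each a list of 6 numbers: the shift along the tool's x, y, z in cm, then the turn, a rotation vector about the tool's x, y, z in degrees. A call has 1 to 8 rows; each row is the pose to reach, as a shift and turn from the pose commanded when the call began, along the tool's axes at that moment; what a row does not reach only later rows make up. A row lasts 1/12 s, in which the tool goes at most 41.7 mm and 7.16 degrees, less where a joint would pass 70% of its speed; a pose out of reach is approached as far as the arm can. A call with a gripper value outside its range is refused whole. "fingers" is the opening, from 0 (shut) to 1 (fully open), set as the call begins (left out, the last holds). The fingers move at their own pace and stop on an object; the grip force is fixed at half the most. Time passes only in rows, so rows that repeat a pose let the fingers close. It gives the time, the measured TCP pose, the force, the opening and the grip force at its end, in the units of the state.
- ctrl.get_obs(): the state, without advancing time (a new reading comes with each control period).
- ctrl.snapshot(name): name is "scene" or "side" or "wrist"; returns a dict with "img" (480x640x3 uint8, red, green, blue), "K" (3x3 intrinsics, pixels), "pose" (4x4, takes a point from camera to world coordinates). Camera axes: x right, y down, z forward; pixel columns grow to the right and rows downward; lengths in m; the calibration is good to about 2 mm. A picture is of the moment at which its call begins. There is no depth.
- ctrl.close_job(): hands the job in; it is judged then, once.
The state is a dict: "clock": time; "joint_pos": joint angles; "qvel": joint speeds; "tau": joint torques, N m; "tool_pos": TCP position; "orientation": TCP orientation; "force": force on the tool from outside, world axes, zero at the start; "moment": the same for the moment, N m; "opening": finger opening in m; "gripper_force": force on a finger pad.
Only numpy, scipy, OpenCV 4.12 (cv2) and the standard library are available. Lean on these libraries where they do the work, as an engineer would, in place of code of your own. Each camera call takes 0.05 s, during which the arm holds its last target. There are 200 camera calls.

TASK

Make up two kits from the tools laid out between the grey trays: in the three-bay tray the yellow-handled screwdriver along the long bay, the tape measure in the plain short bay and the jar of screws upright inside the round seat; in the two-bay tray the torch in one bay and the spanner in the other, each along its bay. Everything ends flat on the floor of its bay, about in the middle of it. Leave the hammer and the pliers where they lie.

Things in the scene. Friction and masses are not known exactly. Their poses are not given: they have to be found in the camera images.
- fitting_tray: Three-bay grey tray, fixed, 212 (x) x 164 (y) mm, beside the tools. Origin: centre of underside. Floor at z 4 mm, rim 18 mm, dividers 12 mm high, all walls 4 mm thick. Long bay 204 x 64, centre (0, +46) mm, along x. Plain short bay 104 x 88, centre (-50, -34). Third bay 96 x 88, centre (54, -34), holds the round seat: ring 78 mm inside, 86 outside, top at z 12, floor inside at z 4.
- breakdown_tray: Two-bay grey tray, fixed, 190 (x) x 152 (y) mm, at the other side of the tools. Origin: centre of underside. Floor at z 4 mm, rim 18 mm high, one divider along x, 12 mm high, all walls 4 mm thick. Two equal bays 182 (x) x 70 (y) mm, centres at (0, +37) and (0, -37) mm.
- screwdriver: Slotted screwdriver with a yellow and black handle, lying flat, 185 x 27 x 28 mm. Origin: middle of its length, at the underside; x runs along it from handle to blade. Handle x -92 to +9 mm, 27 mm wide and 28 mm high; steel blade (6 mm thick) x +9 to +92 mm at 14 mm height. It balances in the handle, at about x -40 mm.
- torch: Pale aluminium torch, lying flat, 126 x 43 x 43 mm (as if square in section to the touch; it does not roll). Origin: middle of its length, at the underside; x along it, z up.
- spanner: Steel combination spanner lying flat, 162 x 22 x 6 mm (to the touch a flat bar 22 mm wide over its whole length). Origin: middle of its length, at the underside; x along it, z up.
- tape_measure: Yellow and black tape measure lying on its side, 76 (x) x 64 (y) x 31 mm high. Origin: centre of the underside. Grasp it across the 64 mm (along its y).
- jar: Glass jar of screws with a tin lid, standing upright by the tape measure in the stock, 62 mm diameter to the touch, 78 mm high. Origin: centre of the underside. Another such jar, part of the furniture at the far left of the table, is not meant.
- hammer: Bystander: hammer with a wooden handle, 258 x 108 x 31 mm, lying across the near edge of the table. Origin: middle of its length, underside; x from handle to head. Leave it alone.
- pliers: Bystander: blue-handled pliers, 152 x 60 x 12 mm, lying flat near the near edge of the table. Origin: middle, underside; x along them. Leave them alone.
Not all that is in view belongs to the job. Several things have the shape of the jar; the one meant has the colours described above.

How it is judged:
By the outcome, as a careful person would: the job done as asked, in the order asked, and still so for the second after the job is handed in, with the robot touching nothing.
It also fails if it takes over 106 s, if anything falls off the work surface, if the arm or the gripper's body presses on something with over 40 N, if the wrist force passes 120 N, or if a joint passes its speed limit or range.

## Working session

There is one attempt and no reset: what is moved stays moved. The work goes in short steps, Python scripts to look and compute and a tool call to move; the robot and the scene stay as the last step left them, time stands still between calls to the robot, and variables do not carry over. Pictures are saved under pics/ and viewed, at most 18 in all, crops included, and the job is handed in when it is done.

Besides the shell and the picture viewer there is one more tool, called after ">>>" by a JSON object that holds its "name" and its "arguments". send_rows: Moves the arm, as the interface text tells. Its arguments: {"type":"object","properties":{"plan":{"type":"array","items":{"type":"array","items":{"type":"array","items":{"type":"number"}}}},"fingers":{"type":"number"}},"required":["plan"]}

```bash
mkdir -p pics
python3 - <<'E'
from plant import ctrl
import cv2,pickle
for n in ["scene","side","wrist"]:
    s=ctrl.snapshot(n); pickle.dump(s,open(f"{n}0.pkl","wb")); cv2.imwrite(f"pics/{n}0.png",s["img"][:,:,::-1]); print(n,s["K"].tolist(),s["pose"].round(3).tolist())
o=ctrl.get_obs(); print(o)
E
```

```text
scene [[577.3295333805605, 0.0, 315.5912566920841], [0.0, 577.3295333805605, 230.53098789413485], [0.0, 0.0, 1.0]] [[-0.904, 0.364, -0.225, 0.846], [0.427, 0.786, -0.447, 0.624], [0.014, -0.5, -0.866, 1.426], [0.0, 0.0, 0.0, 1.0]]
side [[581.8222254192209, 0.0, 324.66649785984447], [0.0, 581.8222254192209, 247.5724726669378], [0.0, 0.0, 1.0]] [[-0.037, 0.871, -0.489, 1.108], [0.999, 0.037, -0.011, -0.062], [0.009, -0.49, -0.872, 1.191], [0.0, 0.0, 0.0, 1.0]]
wrist [[417.341829145956, 0.0, 316.7275617007643], [0.0, 417.341829145956, 240.50450644789666], [0.0, 0.0, 1.0]] [[-1.0, 0.0, -0.001, 0.674], [-0.0, 0.968, 0.252, -0.068], [0.001, 0.252, -0.968, 0.384], [0.0, 0.0, 0.0, 1.0]]
{'clock': 0.15, 'joint_pos': array([ 1.65073567e+01,  2.05812597e+01,  6.44879838e-01, -1.53234241e-02,
       -7.01368305e+01, -1.65057125e+01]), 'qvel': array([-0.03746737, -0.22538447,  0.20924177,  0.1215837 ,  0.04754077,
       -0.03685818]), 'tau': array([ 1.39394037e-04, -5.83274567e+01,  2.93289685e+01,  7.00122759e+00,
        8.75052094e-03, -9.76538854e-05]), 'tool_pos': array([ 6.74612222e-01, -2.25593278e-05,  2.25837005e-01]), 'orientation': array([ 1.79925713e+02, -6.98854720e-03, -9.00035669e+01]), 'force': array([-0.51234245,  0.47265515, -0.08746173]), 'moment': array([-0.0411954 ,  0.04866858,  0.02282854]), 'gripper_force': 0.0, 'opening': 0.08778135864479286}
```

View pics/scene0.png

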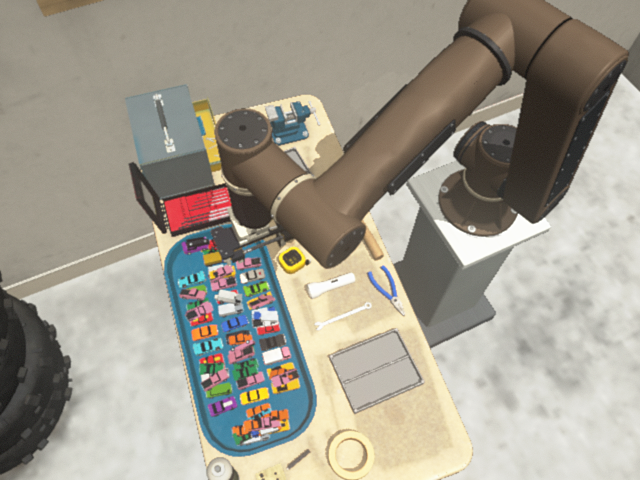

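View pics/side0.png

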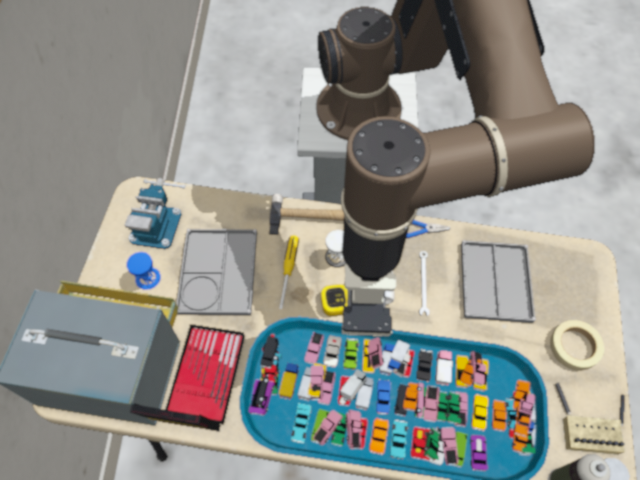

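Side picture: the fitting tray is at (218,272) with its ring at (200,292). The breakdown tray is at (497,281), screwdriver (289,265), tape (333,298), spanner (423,283) and pliers (425,230).

There are three jar-like things: the clear/tin jar at (337,247) by the tape, a blue-lidded one at (142,268), and a furniture jar at (593,468). The one by the tape fits the description. I'll confirm it in a crop.

Run:
```python
import cv2
a=cv2.imread("pics/side0.png")[170:350,120:360]; cv2.imwrite("pics/c1.png",cv2.resize(a,None,fx=3.3,fy=3.3,interpolation=cv2.INTER_CUBIC))
```

```text
(no output)
```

View pics/c1.png

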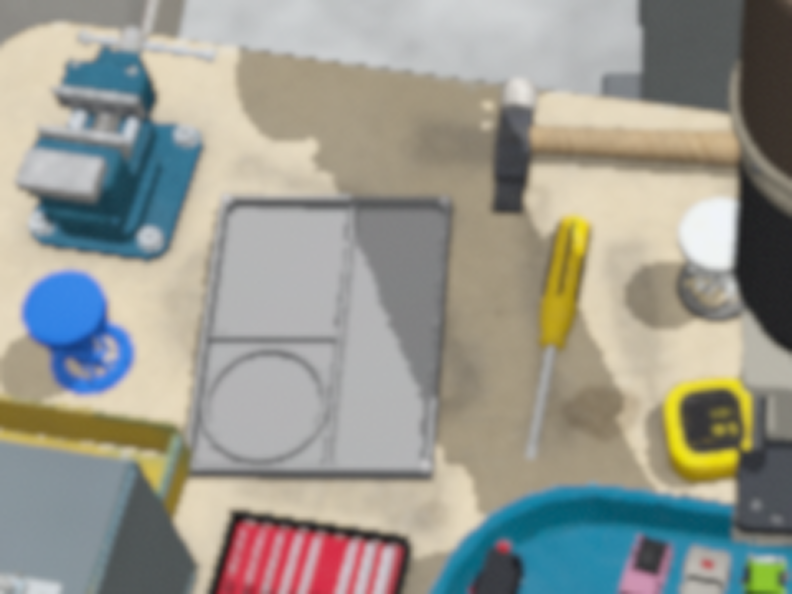

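View pics/wrist0.png

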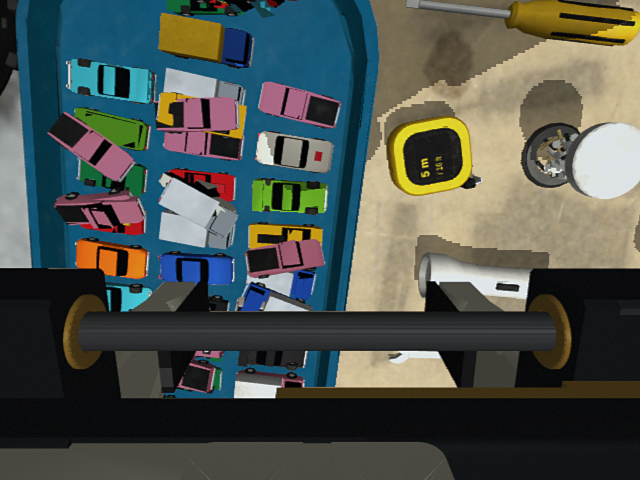

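The crop confirms it: the clear glass jar with the white tin lid, crop (715,255) and wrist (606,160), is the one meant. The all-blue one is a decoy.

```bash
cat > h.py <<'E'
import numpy as np,pickle,cv2
from scipy.spatial.transform import Rotation as R
def world(s,px,z):
    px=np.atleast_2d(np.array(px,float)); d=np.c_[px,np.ones(len(px))]@np.linalg.inv(s["K"]).T@s["pose"][:3,:3].T
    c=s["pose"][:3,3]; return c+d*((z-c[2])/d[:,2])[:,None]
def proj(s,P):
    p=(np.atleast_2d(P)-s["pose"][:3,3])@s["pose"][:3,:3]@s["K"].T; return p[:,:2]/p[:,2:]
def go(cur,target,yaw=None):
    """tool pose (down, yaw cur) -> shift cm, rotz deg about tool z"""
    pass
E
python3 - <<'E'
from h import *
np.set_printoptions(precision=4,suppress=True)
s=pickle.load(open("side0.pkl","rb"));w=pickle.load(open("wrist0.pkl","rb"))
c=lambda l:[(120+x/3.3,170+y/3.3) for x,y in l]
t=world(s,c([(228,200),(452,200),(432,475),(190,473)]),.018);print("fit",t,t.mean(0),np.linalg.norm(t-np.roll(t,1,0),axis=1))
print("ring",world(s,c([(265,407)]),.012))
t=world(s,[(462,243),(526,243),(532,320),(464,317)],.018);print("brk",t,t.mean(0))
print("sd",world(s,c([(577,222),(531,458),(566,300)]),.014), "handle/blade join w",world(w,[(510,12),(410,3)],.014))
print("jar",world(s,c([(720,232)]),.078),world(w,[(606,160)],.078),world(w,[(552,155)],0))
print("tape",world(w,[(395,120),(465,118),(472,187),(395,195)],.031),world(w,[(430,155)],.031))
print("spanner",world(s,[(424,252),(424,313)],.004),"pliers",world(s,[(445,229),(405,236)],.01))
E
```

```text
fit [[ 0.4173 -0.3956  0.018 ]
 [ 0.4106 -0.2367  0.018 ]
 [ 0.6214 -0.23    0.018 ]
 [ 0.6265 -0.3889  0.018 ]] [ 0.5189 -0.3128  0.018 ] [0.2093 0.159  0.2109 0.159 ]
ring [[ 0.5743 -0.3479  0.012 ]]
brk [[0.4237 0.2429 0.018 ]
 [0.4174 0.3924 0.018 ]
 [0.6105 0.3799 0.018 ]
 [0.6095 0.2328 0.018 ]] [0.5153 0.312  0.018 ]
sd [[ 0.4225 -0.147   0.014 ]
 [ 0.6049 -0.1662  0.014 ]
 [ 0.4854 -0.1507  0.014 ]] handle/blade join w [[ 0.5185 -0.1605  0.014 ]
 [ 0.599  -0.167   0.014 ]]
jar [[ 0.4635 -0.0463  0.078 ]] [[ 0.4648 -0.0479  0.078 ]] [[ 0.461  -0.0474  0.    ]]
tape [[ 0.6098 -0.0769  0.031 ]
 [ 0.5531 -0.0784  0.031 ]
 [ 0.5421 -0.0224  0.031 ]
 [ 0.6069 -0.0156  0.031 ]] [[ 0.5794 -0.049   0.031 ]]
spanner [[0.4436 0.1558 0.004 ]
 [0.5977 0.1487 0.004 ]] pliers [[0.3823 0.2076 0.01  ]
 [0.4057 0.1119 0.01  ]]
```

>>> {"name": "send_rows", "arguments": {"plan": [[[15.3,20.1,0,0,0,-57],[15.3,20.1,0,0,0,-57],[15.3,20.1,0,0,0,-57],[15.3,20.1,0,0,0,-57],[15.3,20.1,0,0,0,-57],[15.3,20.1,0,0,0,-57],[15.3,20.1,0,0,0,-57],[15.3,20.1,0,0,0,-57]]]}}

```text
clock: 0.82
tool_pos: [0.4719, -0.1543, 0.2272]
orientation: [-180.0, -0.0, -32.8]
force: [0.1, -0.7, 0.0]
opening: 0.0875
gripper_force: 0.0
```

>>> {"name": "send_rows", "arguments": {"plan": [[[0,0,0,0,0,-28],[0,0,0,0,0,-28],[0,0,0,0,0,-28],[0,0,0,0,0,-28],[0,0,0,0,0,-28]]]}}

```text
clock: 1.23
tool_pos: [0.4738, -0.153, 0.2264]
orientation: [-180.0, 0.0, -4.7]
force: [0.5, 0.1, -0.5]
opening: 0.0877
gripper_force: 0.0
```

Run:
```python
from plant import ctrl
import cv2,pickle
for n in ["scene","side","wrist"]:
    s=ctrl.snapshot(n); pickle.dump(s,open(f"{n}1.pkl","wb")); cv2.imwrite(f"pics/{n}1.png",s["img"][:,:,::-1])
a=cv2.imread("pics/side1.png")[190:340,300:560]; a=cv2.resize(a,None,fx=3,fy=3,interpolation=cv2.INTER_CUBIC)
cv2.imwrite("pics/c2.png",a)
o=ctrl.get_obs(); print(o["clock"],o["joint_pos"].round(1),o["tool_pos"],o["orientation"])
```

```text
1.3833 [  4.8   3.7 -21.1  -0.  -65.2  80. ] [ 0.47386544 -0.15298644  0.22645326] [-1.79997493e+02  1.46734711e-02 -5.22835874e+00]
```

View pics/c2.png

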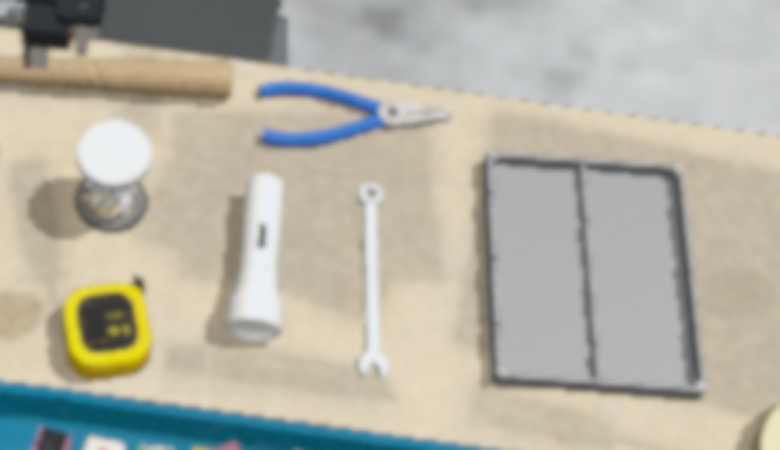

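View pics/wrist1.png

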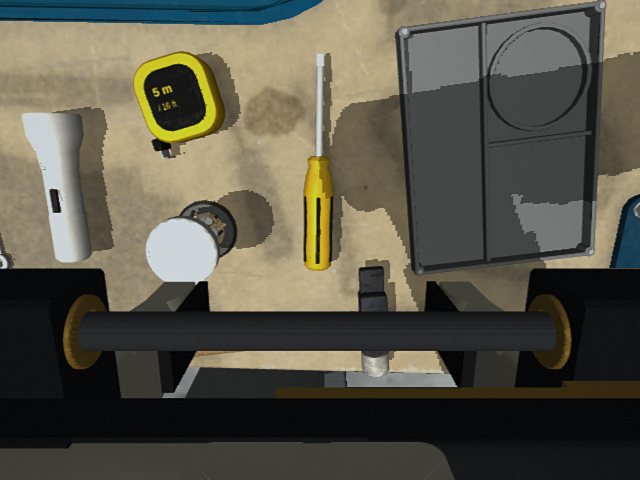

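Wrist: the tape is at (180,98) with its hook at (163,150), the jar lid at (184,250), torch (60,190), screwdriver (317,60→265) and tray corners (403,33),(602,5),(592,252),(418,272). The side crop shows the torch, spanner and breakdown tray clear.

```bash
cat >> h.py <<'E'
def fitbox(views,L,W,H,x0,z0=0.):
    """views: list of (snap, hull mask). fits x,y,yaw by IoU"""
    from scipy.optimize import minimize
    def cost(v):
        r=R.from_euler('z',v[2]).as_matrix(); t=0
        B=np.array([[a*L/2,b*W/2,c] for a in(-1,1) for b in(-1,1) for c in(z0,z0+H)])@r.T+[v[0],v[1],0]
        for s,m in views:
            q=np.zeros(m.shape,np.uint8); cv2.fillConvexPoly(q,np.round(cv2.convexHull(proj(s,B).astype(np.float32))*16).astype(np.int32),1,shift=4)
            t-=(q&m).sum()/(q|m).sum()
        return t/len(views)
    sol=minimize(cost,x0,method="Nelder-Mead",options=dict(initial_simplex=np.array(x0)+np.vstack([np.zeros(3),np.diag([.01,.01,.15])]),xatol=1e-5,fatol=1e-5))
    return np.r_[sol.x[:2],np.degrees(sol.x[2])],sol.fun
def rect(C,L,W):
    """rigid fit of 4 world corners (order -x-y,-x+y,+x+y,+x-y)"""
    m=np.array([[-L,-W],[-L,W],[L,W],[L,-W]])/2; c=C[:,:2].mean(0); d=C[:,:2]-c
    a=np.arctan2((m[:,0]*d[:,1]-m[:,1]*d[:,0]).sum(),(m*d).sum()); rr=np.array([[np.cos(a),-np.sin(a)],[np.sin(a),np.cos(a)]])
    return c,np.degrees(a),np.abs(d-m@rr.T).max()
def colmask(s,box,lo,hi):
    h=cv2.cvtColor(s["img"],cv2.COLOR_RGB2HSV); m=cv2.inRange(h,lo,hi); k=np.zeros_like(m); x0,y0,x1,y1=box; k[y0:y1,x0:x1]=m[y0:y1,x0:x1]
    n,l,st,_=cv2.connectedComponentsWithStats(k); i=1+st[1:,4].argmax(); k=(l==i).astype(np.uint8)
    p=cv2.findNonZero(k); q=np.zeros_like(k); cv2.fillConvexPoly(q,cv2.convexHull(p),1); return q
E
python3 - <<'E'
from h import *
np.set_printoptions(precision=4,suppress=True)
L=lambda n:pickle.load(open(n+".pkl","rb"))
s,w,w0,sc=L("side1"),L("wrist1"),L("wrist0"),L("scene1")
print("fit w",rect(world(w,[(418,272),(403,33),(602,5),(592,252)],.018)[[0,1,2,3]][[3,0,1,2]],.21,.162))
c=lambda l:[(300+x/3,190+y/3) for x,y in l]
print("brk",rect(world(s,c([(488,157),(682,167),(702,389),(495,384)]),.018),.190,.152))
print("brk0",rect(world(L("side0"),[(461.5,242.5),(527,243),(533,321),(464,317)],.018),.190,.152))
yl=((20,150,110),(35,255,255))
views=[(w,colmask(w,(125,45,235,160),*yl)),(w0,colmask(w0,(380,105,480,205),*yl)),(s,colmask(s,(315,280,355,320),*yl))]
for x0 in ([.579,-.049,0.],[.579,-.049,1.57]): print("tape",fitbox(views,.076,.064,.031,x0))
print("sd",world(w,[(317,266),(320,55),(317,158)],.014))
print("jar",world(w,[(184,250)],.078),world(s,c([(115,152)]),.078))
print("torch side",world(s,c([(267,178),(255,333)]),.0215),world(w,[(72,258),(52,115)],.0215))
print("span",world(s,c([(371,185),(373,374)]),.004))
print("decoy",world(s,[(140,265)],.078))
E
```

```text
fit w (array([ 0.5112, -0.3172]), np.float64(1.906013081204491), np.float64(0.0030823480234808687))
brk (array([0.5169, 0.3146]), np.float64(-1.8877932561805693), np.float64(0.004836325670669411))
brk0 (array([0.5155, 0.3128]), np.float64(-1.8777442827103918), np.float64(0.005749879130393751))
tape (array([ 0.5714, -0.0485,  2.6039]), np.float64(-0.6793648950084928))
tape (array([ 0.5766, -0.0445, 96.9389]), np.float64(-0.6654434129279263))
sd [[ 0.4196 -0.1484  0.014 ]
 [ 0.6008 -0.1673  0.014 ]
 [ 0.5181 -0.1574  0.014 ]]
jar [[ 0.4624 -0.0503  0.078 ]] [[ 0.4644 -0.0459  0.078 ]]
torch side [[0.4498 0.0722 0.0215]
 [0.5802 0.0613 0.0215]] [[0.4499 0.0724 0.0215]
 [0.5737 0.0593 0.0215]]
span [[0.4428 0.1551 0.004 ]
 [0.6016 0.1493 0.004 ]]
decoy [[ 0.543  -0.4708  0.078 ]]
```

>>> {"name": "send_rows", "arguments": {"plan": [[[0,0,4,0,0,1],[0,0,8,0,0,1],[0,0,12,0,0,1],[0,0,16,0,0,1],[0,0,19,0,0,1],[0,0,20.5,0,0,1],[0,0,21,0,0,1],[0,0,21,0,0,1]]]}}

```text
clock: 2.05
tool_pos: [0.4732, -0.1531, 0.0154]
orientation: [180.0, 0.2, -6.1]
force: [-0.7, -0.5, 0.9]
opening: 0.0878
gripper_force: 0.0
```

>>> {"name": "send_rows", "arguments": {"plan": [[[0,0,0,0,0,0],[0,0,0,0,0,0],[0,0,0,0,0,0],[0,0,0,0,0,0],[0,0,0,0,0,0],[0,0,0,0,0,0]]], "fingers": 0}}

```text
clock: 2.55
tool_pos: [0.4743, -0.153, 0.0172]
orientation: [-180.0, -0.1, -6.0]
force: [-0.9, -0.6, 0.3]
opening: 0.053
gripper_force: 0.0
```

>>> {"name": "send_rows", "arguments": {"plan": [[[0,0,0,0,0,0],[0,0,0,0,0,0],[0,0,0,0,0,0],[0,0,0,0,0,0],[0,0,0,0,0,0],[0,0,0,0,0,0],[0,0,0,0,0,0],[0,0,0,0,0,0]]]}}

```text
clock: 3.22
tool_pos: [0.474, -0.153, 0.0165]
orientation: [180.0, 0.0, -6.0]
force: [-0.3, 0.4, 0.7]
opening: 0.0266
gripper_force: 30.0
```

>>> {"name": "send_rows", "arguments": {"plan": [[[0,0,-2,0,0,0],[0,0,-5,0,0,0],[0,0,-9,0,0,0],[0,0,-13,0,0,0],[0,0,-16,0,0,0],[0,0,-18,0,0,0],[0,0,-18,0,0,0]]]}}

```text
clock: 3.8
tool_pos: [0.4765, -0.1532, 0.2015]
orientation: [-180.0, -0.5, -6.0]
force: [-0.6, 0.7, -0.4]
opening: 0.0267
gripper_force: 30.0
```

>>> {"name": "send_rows", "arguments": {"plan": [[[1.2,11.3,0,0,0,-8],[1.2,11.3,0,0,0,-8],[1.2,11.3,0,0,0,-8],[1.2,11.3,0,0,0,-8],[1.2,11.3,0,0,0,-8]]]}}

```text
clock: 4.22
tool_pos: [0.4732, -0.2681, 0.1952]
orientation: [-180.0, 0.1, 1.8]
force: [-0.3, -0.6, -1.2]
opening: 0.0265
gripper_force: 30.0
```

Run:
```python
from plant import ctrl
import cv2,pickle
for n in ["side","wrist"]:
    s=ctrl.snapshot(n); pickle.dump(s,open(f"{n}2.pkl","wb")); cv2.imwrite(f"pics/{n}2.png",s["img"][:,:,::-1])
o=ctrl.get_obs(); print(o["clock"],o["joint_pos"].round(1),o["tool_pos"],o["orientation"])
```

```text
4.3167 [ -8.7   9.6 -18.5  -0.  -62.  100.7] [ 0.4734987  -0.26646525  0.19566922] [-1.79961386e+02  7.96293390e-02  1.94031995e+00]
```

View pics/wrist2.png

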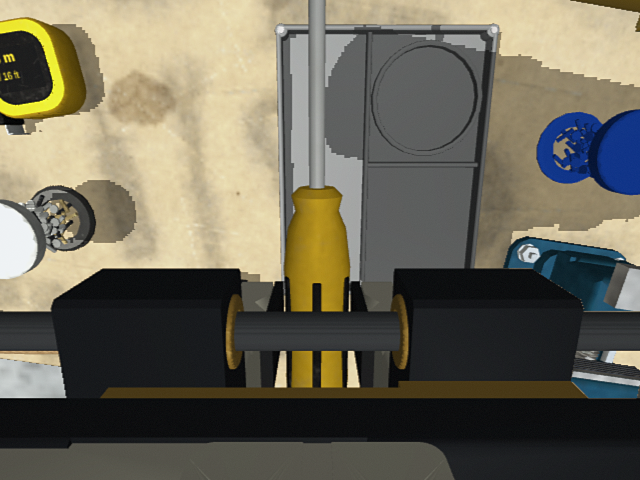

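Wrist: the screwdriver is held straight. The tray's far corners are at about (277,26) and (498,26), the ring centre at (424,98) and the divider junction at (367,163).

Run:
```python
from h import *
np.set_printoptions(precision=4,suppress=True)
L=lambda n:pickle.load(open(n+".pkl","rb"))
w,s=L("wrist2"),L("side2"); print(w["pose"].round(4))
print(world(w,[(277,26),(498,26)],.018), world(w,[(424,98),(367,163)],.012))
for c,a in (((.519,-.313),2),((.511,-.317),2),((.516,-.314),2)):
    r=R.from_euler('z',a,degrees=True).as_matrix()
    P=np.array([[.106,.082,.018],[.106,-.082,.018],[.054,-.034,.012],[.006,.012,.012]])@r.T+[*c,0]
    print(c,proj(w,P).round(0).tolist(),proj(s,P).round(0).tolist())
# handle/blade junction check: local +9 => grip ... 
print(world(w,[(317,188),(317,0)],.1957-.016+.014))
```

```text
[[ 0.033  -0.9667 -0.2538  0.5402]
 [-0.9995 -0.032  -0.0078 -0.2649]
 [-0.0006  0.2539 -0.9672  0.3532]
 [ 0.      0.      0.      1.    ]]
[[ 0.6135 -0.2332  0.018 ]
 [ 0.6188 -0.3948  0.018 ]] [[ 0.5677 -0.3471  0.012 ]
 [ 0.5166 -0.306   0.012 ]]
(0.519, -0.313) [[269.0, 13.0], [495.0, 12.0], [422.0, 89.0], [361.0, 153.0]] [[252.0, 314.0], [176.0, 314.0], [202.0, 293.0], [224.0, 274.0]]
(0.511, -0.317) [[274.0, 25.0], [499.0, 25.0], [426.0, 100.0], [365.0, 163.0]] [[251.0, 311.0], [175.0, 310.0], [200.0, 290.0], [223.0, 271.0]]
(0.516, -0.314) [[270.0, 17.0], [496.0, 17.0], [423.0, 93.0], [362.0, 157.0]] [[252.0, 313.0], [176.0, 313.0], [201.0, 292.0], [224.0, 273.0]]
[[ 0.5191 -0.2656  0.1937]
 [ 0.5837 -0.2635  0.1937]]
```

>>> {"name": "send_rows", "arguments": {"plan": [[[0.1,0.35,4,0,0,0],[0.1,0.35,8,0,0,0],[0.1,0.35,12,0,0,0],[0.1,0.35,15,0,0,0],[0.1,0.35,16.5,0,0,0],[0.1,0.35,17.2,0,0,0],[0.1,0.35,17.4,0,0,0],[0.1,0.35,17.4,0,0,0]]]}}

```text
clock: 4.98
tool_pos: [0.4758, -0.2695, 0.0229]
orientation: [180.0, -0.0, 2.1]
force: [0.2, -0.1, -0.8]
opening: 0.0265
gripper_force: 30.0
```

>>> {"name": "send_rows", "arguments": {"plan": [[[0,0,0,0,0,0]]]}}

```text
clock: 5.07
tool_pos: [0.4764, -0.2699, 0.0239]
orientation: [180.0, -0.1, 2.1]
force: [0.0, -0.5, -0.6]
opening: 0.0268
gripper_force: 30.0
```

>>> {"name": "send_rows", "arguments": {"plan": [[[0,0,0.2,0,0,0],[0,0,0.2,0,0,0],[0,0,0.2,0,0,0]]]}}

```text
clock: 5.32
tool_pos: [0.4756, -0.2702, 0.0213]
orientation: [180.0, -0.1, 2.0]
force: [0.3, 0.7, 0.1]
opening: 0.0267
gripper_force: 30.0
```

>>> {"name": "send_rows", "arguments": {"plan": [[[0,0,0,0,0,0],[0,0,0,0,0,0],[0,0,0,0,0,0],[0,0,0,0,0,0]]], "fingers": 0.6}}

```text
clock: 5.65
tool_pos: [0.4753, -0.2702, 0.0207]
orientation: [180.0, -0.0, 2.0]
force: [-0.5, -0.2, 0.7]
opening: 0.0478
gripper_force: 0.0
```

>>> {"name": "send_rows", "arguments": {"plan": [[[0,0,-4,0,0,0],[0,0,-8,0,0,0],[0,0,-12,0,0,0],[0,0,-16,0,0,0],[0,0,-20,0,0,0],[0,0,-20,0,0,0]]], "fingers": 1}}

```text
clock: 6.15
tool_pos: [0.4789, -0.2718, 0.2295]
orientation: [179.7, -0.7, 2.1]
force: [1.5, -0.9, 0.9]
opening: 0.0852
gripper_force: 0.0
```

>>> {"name": "send_rows", "arguments": {"plan": [[[4.5,-22,0,0,0,0],[4.5,-22,0,0,0,0],[4.5,-22,0,0,0,0],[4.5,-22,0,0,0,0],[4.5,-22,0,0,0,0],[4.5,-22,0,0,0,0],[4.5,-22,0,0,0,0]]]}}

```text
clock: 6.73
tool_pos: [0.5131, -0.0455, 0.2206]
orientation: [-180.0, -0.0, 2.2]
force: [-0.5, -0.3, -0.3]
opening: 0.088
gripper_force: 0.0
```

Run:
```python
from plant import ctrl
import cv2,pickle
for n in ["side","wrist"]:
    s=ctrl.snapshot(n); pickle.dump(s,open(f"{n}3.pkl","wb")); cv2.imwrite(f"pics/{n}3.png",s["img"][:,:,::-1])
o=ctrl.get_obs(); print(o["clock"],o["joint_pos"].round(1),o["tool_pos"],o["orientation"])
```

```text
6.8333 [ 16.5   5.6 -19.8   0.  -64.6  75.6] [ 0.51247349 -0.04793087  0.22046302] [1.79995605e+02 1.45229031e-02 2.11708484e+00]
```

View pics/wrist3.png

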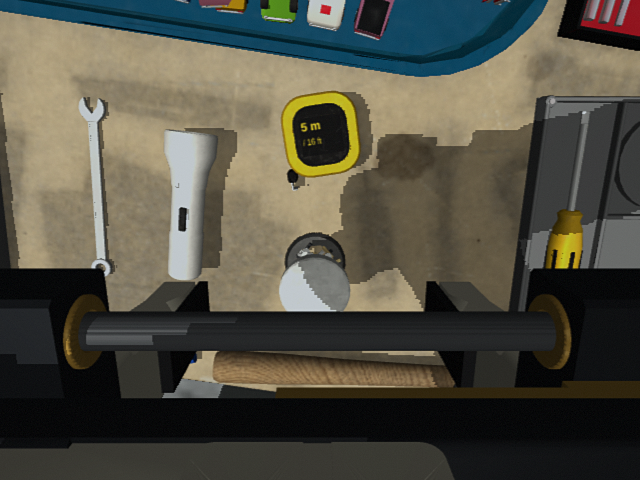

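Wrist: the screwdriver lies in the long bay at (575,200), and the tape is at (321,133), slightly turned. I'll fit the tape.

Run:
```python
from h import *
np.set_printoptions(precision=4,suppress=True)
L=lambda n:pickle.load(open(n+".pkl","rb"))
w,w0,w1,s=L("wrist3"),L("wrist0"),L("wrist1"),L("side1")
yl=((18,120,70),(40,255,255))
M=[(w,colmask(w,(275,85,368,182),*yl)),(w0,colmask(w0,(383,112,476,200),*yl)),(w1,colmask(w1,(130,48,228,148),*yl))]
for v in M:
    p=cv2.findNonZero(v[1]); print(cv2.boundingRect(p),cv2.minAreaRect(p))
    for x0 in ([.575,-.049,.15],[.575,-.049,1.7]): print("tape",fitbox([v],.076,.064,.031,x0))
print("torch",world(w,[(184,277),(193,131)],.0215),"span",world(w,[(101,268),(92,105)],.004))
print("jar",world(w,[(315,283)],.078))
```

```text
(281, 91, 80, 87) ((320.8959045410156, 133.82369995117188), (84.31571197509766, 77.39710998535156), 81.25383758544922)
tape (array([ 0.5719, -0.0475,  6.4055]), np.float64(-0.7543296985246953))
tape (array([  0.5771,  -0.0476, 101.0828]), np.float64(-0.7369351173945973))
(386, 116, 86, 80) ((429.70269775390625, 155.71621704101562), (75.95233917236328, 85.32307434082031), 80.53767395019531)
tape (array([ 0.5836, -0.0464,  7.1007]), np.float64(-0.7495778672554877))
tape (array([ 0.5767, -0.0408, 97.9464]), np.float64(-0.7407835581245986))
(133, 51, 90, 92) ((177.40000915527344, 97.69999694824219), (90.12490844726562, 78.7406997680664), 71.56504821777344)
tape (array([ 0.5713, -0.0478, 12.9886]), np.float64(-0.7236603088101726))
tape (array([ 0.5781, -0.0559, 99.1197]), np.float64(-0.716576332429991))
torch [[0.4477 0.0708 0.0215]
 [0.576  0.0581 0.0215]] span [[0.4472 0.1543 0.004 ]
 [0.5941 0.1486 0.004 ]]
jar [[ 0.4675 -0.0472  0.078 ]]
```

Run:
```python
from h import *
np.set_printoptions(precision=4,suppress=True)
L=lambda n:pickle.load(open(n+".pkl","rb"))
s,w=L("side0"),L("wrist2")
print(world(s,[(180.6,212),(165.5,246)],.008),world(s,[(166,197),(160,210)],.08))
print(world(w,[(512,240),(620,265)],.01),world(w,[(610,268),(555,345)],.08))
print(world(L("wrist3"),[(321,134)],.02))
```

```text
[[ 0.3604 -0.4267  0.008 ]
 [ 0.4554 -0.4469  0.008 ]] [[ 0.3666 -0.4444  0.08  ]
 [ 0.4025 -0.4519  0.08  ]]
[[ 0.4561 -0.4335  0.01  ]
 [ 0.437  -0.53    0.01  ]] [[ 0.4557 -0.4696  0.08  ]
 [ 0.3961 -0.4422  0.08  ]]
[[ 0.5777 -0.0479  0.02  ]]
```

>>> {"name": "send_rows", "arguments": {"plan": [[[3,0.1,3,0,0,-4],[6.25,0.2,7,0,0,-7],[6.25,0.2,11,0,0,-7],[6.25,0.2,15,0,0,-7],[6.25,0.2,18,0,0,-7],[6.25,0.2,19.8,0,0,-7],[6.25,0.2,20.3,0,0,-7],[6.25,0.2,20.3,0,0,-7]]]}}

```text
clock: 7.5
tool_pos: [0.5739, -0.0498, 0.0161]
orientation: [180.0, 0.2, 8.9]
force: [-0.5, 0.2, 0.2]
opening: 0.0875
gripper_force: 0.0
```

>>> {"name": "send_rows", "arguments": {"plan": [[[0,0,0,0,0,0],[0,0,0,0,0,0],[0,0,0,0,0,0],[0,0,0,0,0,0],[0,0,0,0,0,0],[0,0,0,0,0,0],[0,0,0,0,0,0],[0,0,0,0,0,0]]], "fingers": 0}}

```text
clock: 8.17
tool_pos: [0.576, -0.0482, 0.019]
orientation: [180.0, -0.1, 9.0]
force: [-0.7, 0.9, 7.4]
opening: 0.0636
gripper_force: 29.9
```

>>> {"name": "send_rows", "arguments": {"plan": [[[0,0,-2,0,0,0],[0,0,-5,0,0,0],[0,0,-9,0,0,0],[0,0,-13,0,0,0],[0,0,-16,0,0,0],[0,0,-16,0,0,0]]]}}

```text
clock: 8.67
tool_pos: [0.5786, -0.0482, 0.1852]
orientation: [180.0, -0.7, 9.1]
force: [2.0, 0.2, -2.2]
opening: 0.0638
gripper_force: 29.9
```

>>> {"name": "send_rows", "arguments": {"plan": [[[-15.5,28.1,0,0,0,57],[-15.5,28.1,0,0,0,57],[-15.5,28.1,0,0,0,57],[-15.5,28.1,0,0,0,57],[-15.5,28.1,0,0,0,57],[-15.5,28.1,0,0,0,57],[-15.5,28.1,0,0,0,57],[-15.5,28.1,0,0,0,57]]]}}

```text
clock: 9.33
tool_pos: [0.4641, -0.3526, 0.1774]
orientation: [180.0, 0.0, -48.4]
force: [0.8, 1.3, -1.6]
opening: 0.0635
gripper_force: 29.9
```

>>> {"name": "send_rows", "arguments": {"plan": [[[0,0,0,0,0,40],[0,0,0,0,0,40],[0,0,0,0,0,40],[0,0,0,0,0,40],[0,0,0,0,0,40],[0,0,0,0,0,40],[0,0,0,0,0,40],[0,0,0,0,0,40]]]}}

```text
clock: 10.0
tool_pos: [0.4656, -0.3501, 0.1774]
orientation: [180.0, 0.0, -87.8]
force: [-0.4, 0.5, -2.5]
opening: 0.0638
gripper_force: 29.9
```

Run:
```python
from plant import ctrl
import cv2,pickle
for n in ["side","wrist"]:
    s=ctrl.snapshot(n); pickle.dump(s,open(f"{n}4.pkl","wb")); cv2.imwrite(f"pics/{n}4.png",s["img"][:,:,::-1])
o=ctrl.get_obs(); print(o["clock"],o["joint_pos"].round(1),o["tool_pos"],o["orientation"])
```

```text
10.1 [-17.7  14.  -15.3  -0.  -60.7  19.9] [ 0.46579716 -0.35016096  0.1774721 ] [ 1.79995593e+02  7.67235144e-03 -8.78521309e+01]
```

View pics/wrist4.png

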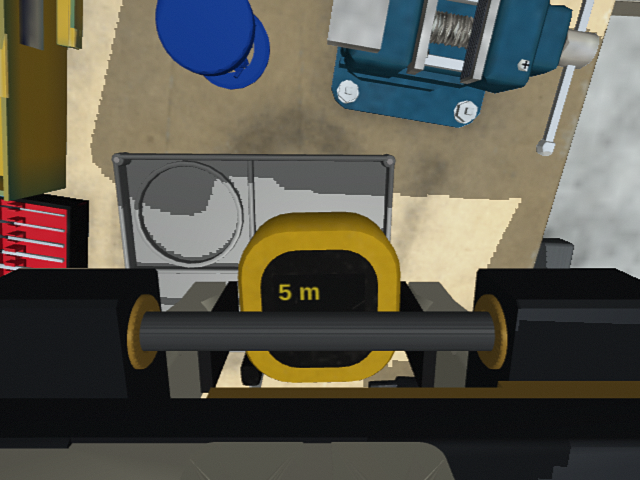

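Wrist: the tape is held square over the short bay. The tray's -y corners are at (114,153) and (394,154), and the ring centre at (190,213).

Run:
```python
from h import *
np.set_printoptions(precision=4,suppress=True)
w=pickle.load(open("wrist4.pkl","rb"))
p=world(w,[(114,153),(394,154)],.018); m=p.mean(0); print(p,m, "centre",m[:2]+.082*np.array([-.035,1]))
print("ring",world(w,[(190,213)],.012),"tape cx",world(w,[(241,270),(399,270)],.1774-.0175+.02).mean(0))
```

```text
[[ 0.6177 -0.3965  0.018 ]
 [ 0.4092 -0.4037  0.018 ]] [ 0.5135 -0.4001  0.018 ] centre [ 0.5106 -0.3181]
ring [[ 0.5647 -0.3519  0.012 ]] tape cx [ 0.4641 -0.3652  0.1799]
```

>>> {"name": "send_rows", "arguments": {"plan": [[[0.2,0.2,4,0,0,0],[0.2,0.2,8,0,0,0],[0.2,0.2,11.5,0,0,0],[0.2,0.2,14,0,0,0],[0.2,0.2,15,0,0,0],[0.2,0.2,15.3,0,0,0],[0.2,0.2,15.5,0,0,0],[0.2,0.2,15.5,0,0,0]]]}}

```text
clock: 10.77
tool_pos: [0.4649, -0.3527, 0.0236]
orientation: [-179.9, -0.0, -88.0]
force: [0.3, -1.2, -0.8]
opening: 0.0635
gripper_force: 29.9
```

>>> {"name": "send_rows", "arguments": {"plan": [[[0,0,0.05,0,0,0],[0,0,0.05,0,0,0]]]}}

```text
clock: 10.93
tool_pos: [0.465, -0.3527, 0.0234]
orientation: [-179.9, -0.1, -88.0]
force: [-0.9, 0.5, -2.0]
opening: 0.0641
gripper_force: 29.9
```

>>> {"name": "send_rows", "arguments": {"plan": [[[0,0,0,0,0,0],[0,0,0,0,0,0],[0,0,0,0,0,0],[0,0,0,0,0,0]]], "fingers": 0.9}}

```text
clock: 11.27
tool_pos: [0.4643, -0.3525, 0.0225]
orientation: [-180.0, -0.0, -88.0]
force: [0.1, 0.3, -0.1]
opening: 0.0781
gripper_force: 0.0
```

>>> {"name": "send_rows", "arguments": {"plan": [[[0,0,-4,0,0,0],[0,0,-8,0,0,0],[0,0,-12,0,0,0],[0,0,-16,0,0,0],[0,0,-20,0,0,0],[0,0,-20,0,0,0]]], "fingers": 1}}

```text
clock: 11.77
tool_pos: [0.4674, -0.3547, 0.2316]
orientation: [-179.3, -0.4, -87.9]
force: [0.6, -0.4, 1.3]
opening: 0.0876
gripper_force: 0.0
```

>>> {"name": "send_rows", "arguments": {"plan": [[[-30.4,-1.1,0,0,0,0],[-30.4,-1.1,0,0,0,0],[-30.4,-1.1,0,0,0,0],[-30.4,-1.1,0,0,0,0],[-30.4,-1.1,0,0,0,0],[-30.4,-1.1,0,0,0,0],[-30.4,-1.1,0,0,0,0],[-30.4,-1.1,0,0,0,0]]]}}

```text
clock: 12.43
tool_pos: [0.4643, -0.0442, 0.2226]
orientation: [-179.9, 0.1, -87.8]
force: [-0.1, 0.6, -0.7]
opening: 0.0877
gripper_force: 0.0
```

Run:
```python
from plant import ctrl
import cv2,pickle
for n in ["side","wrist"]:
    s=ctrl.snapshot(n); pickle.dump(s,open(f"{n}5.pkl","wb")); cv2.imwrite(f"pics/{n}5.png",s["img"][:,:,::-1])
a=s=cv2.imread("pics/wrist5.png"); b=cv2.resize(cv2.imread("pics/side5.png")[190:340,120:340],None,fx=2.9,fy=2.9,interpolation=cv2.INTER_CUBIC)
m=cv2.vconcat([cv2.resize(a,(640,300))[:200] if 0 else cv2.resize(a[:320],(400,200)), cv2.resize(b,(400,273))]); cv2.imwrite("pics/m5.png",cv2.resize(m,(507,600)))
o=ctrl.get_obs(); print(o["clock"],o["tool_pos"],o["orientation"])
```

```text
12.5333 [ 0.46447509 -0.04577176  0.22245859] [-1.79936786e+02  2.68384042e-02 -8.77642850e+01]
```

View pics/m5.png

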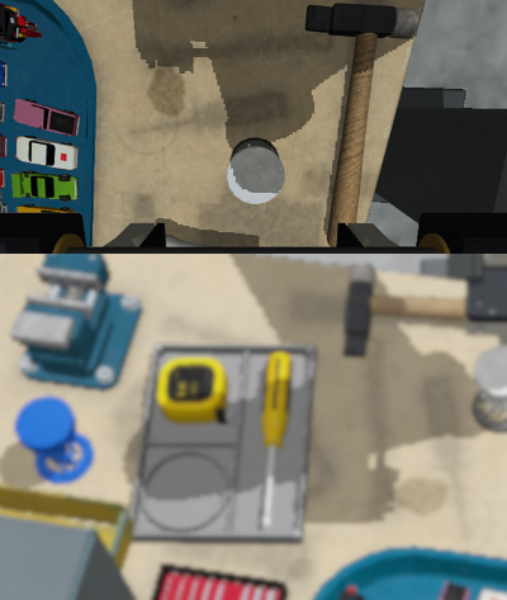

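The tape and screwdriver sit well in their bays. The jar lid shows at about wrist (323,217).

Run:
```python
from h import *
w=pickle.load(open("wrist5.pkl","rb"))
g=w["img"][160:270,270:380]; 
print(world(w,[(323,217)],.078))
```

```text
[[ 0.4594533  -0.05087407  0.078     ]]
```

>>> {"name": "send_rows", "arguments": {"plan": [[[0.2,0.2,3,0,0,0],[0.2,0.2,6,0,0,0],[0.2,0.2,9,0,0,0],[0.2,0.2,12,0,0,0],[0.2,0.2,15,0,0,0],[0.2,0.2,17,0,0,0],[0.2,0.2,18,0,0,0],[0.2,0.2,18,0,0,0]]]}}

```text
clock: 13.2
tool_pos: [0.4606, -0.0515, 0.0397]
orientation: [179.7, -0.1, -88.1]
force: [-0.8, -0.7, 0.5]
opening: 0.0875
gripper_force: 0.0
```

>>> {"name": "send_rows", "arguments": {"plan": [[[0,0,0,0,0,0],[0,0,0,0,0,0],[0,0,0,0,0,0],[0,0,0,0,0,0],[0,0,0,0,0,0],[0,0,0,0,0,0],[0,0,0,0,0,0],[0,0,0,0,0,0]]], "fingers": 0}}

```text
clock: 13.87
tool_pos: [0.4626, -0.0502, 0.0428]
orientation: [-180.0, 0.0, -88.0]
force: [-2.5, -0.9, 6.9]
opening: 0.0618
gripper_force: 30.0
```

>>> {"name": "send_rows", "arguments": {"plan": [[[0,0,-2,0,0,0],[0,0,-5,0,0,0],[0,0,-9,0,0,0],[0,0,-12,0,0,0],[0,0,-14,0,0,0],[0,0,-14,0,0,0]]]}}

```text
clock: 14.37
tool_pos: [0.465, -0.0498, 0.1869]
orientation: [-179.5, 0.1, -88.0]
force: [0.1, -0.7, -1.2]
opening: 0.0614
gripper_force: 30.0
```

>>> {"name": "send_rows", "arguments": {"plan": [[[30.3,-9.4,0,0,0,0],[30.3,-9.4,0,0,0,0],[30.3,-9.4,0,0,0,0],[30.3,-9.4,0,0,0,0],[30.3,-9.4,0,0,0,0],[30.3,-9.4,0,0,0,0],[30.3,-9.4,0,0,0,0],[30.3,-9.4,0,0,0,0]]]}}

```text
clock: 15.03
tool_pos: [0.5672, -0.3532, 0.1805]
orientation: [179.9, 0.0, -88.1]
force: [0.8, 0.7, -0.6]
opening: 0.0613
gripper_force: 30.0
```

>>> {"name": "send_rows", "arguments": {"plan": [[[0,0,4,0,0,0],[0,0,7.5,0,0,0],[0,0,8,0,0,0],[0,0,8,0,0,0],[0,0,8,0,0,0]]]}}

```text
clock: 15.45
tool_pos: [0.5675, -0.3499, 0.103]
orientation: [180.0, -0.0, -87.9]
force: [0.5, -0.3, 0.2]
opening: 0.0615
gripper_force: 30.0
```

Run:
```python
from plant import ctrl
import cv2,pickle
for n in ["side","wrist"]:
    s=ctrl.snapshot(n); pickle.dump(s,open(f"{n}6.pkl","wb")); cv2.imwrite(f"pics/{n}6.png",s["img"][:,:,::-1])
o=ctrl.get_obs(); print(o["clock"],o["tool_pos"],o["orientation"])
```

```text
15.55 [ 0.56855771 -0.34999082  0.10472941] [-1.79806828e+02 -1.00436176e-01 -8.79309287e+01]
```

View pics/wrist6.png

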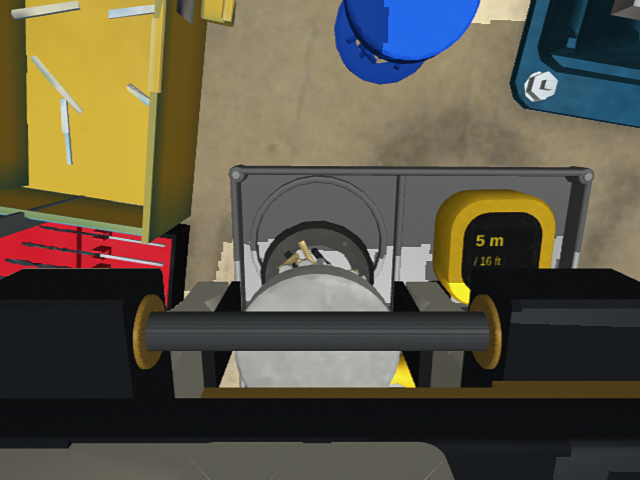

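Wrist: the jar base (centre column about 318) is lined up with the ring (columns 249–388, far edge row 176).

Run:
```python
from h import *
w=pickle.load(open("wrist6.pkl","rb"))
print(world(w,[(318,176),(318,183)],.012)+[0,.043,0], world(w,[(249,240),(388,240)],.012))
zb=.1035-.0425
print("jar base far edge",world(w,[(318,222)],zb)+[0,.031,0],world(w,[(262,270),(375,270)],zb))
```

```text
[[ 0.56834736 -0.34917882  0.012     ]
 [ 0.56819227 -0.345023    0.012     ]] [[ 0.60959923 -0.35125078  0.012     ]
 [ 0.52357714 -0.35444993  0.012     ]]
jar base far edge [[ 0.56771493 -0.34360261  0.061     ]] [[ 0.59519705 -0.34868031  0.061     ]
 [ 0.53789044 -0.35082261  0.061     ]]
```

>>> {"name": "send_rows", "arguments": {"plan": [[[0.25,0,2,0,0,0],[0.25,0,4,0,0,0],[0.25,0,5,0,0,0],[0.25,0,5.3,0,0,0],[0.25,0,5.3,0,0,0],[0.25,0,5.5,0,0,0],[0.25,0,5.5,0,0,0],[0.25,0,5.5,0,0,0]]]}}

```text
clock: 16.22
tool_pos: [0.5677, -0.3524, 0.0481]
orientation: [-179.9, -0.0, -88.0]
force: [-0.8, -0.5, -2.0]
opening: 0.0613
gripper_force: 30.0
```

>>> {"name": "send_rows", "arguments": {"plan": [[[0,0,0,0,0,0],[0,0,0,0,0,0]]]}}

```text
clock: 16.38
tool_pos: [0.5673, -0.3524, 0.0476]
orientation: [-180.0, -0.0, -88.0]
force: [0.4, 0.6, -2.4]
opening: 0.0616
gripper_force: 30.0
```

>>> {"name": "send_rows", "arguments": {"plan": [[[0,0,0.1,0,0,0],[0,0,0.1,0,0,0]]]}}

```text
clock: 16.55
tool_pos: [0.5673, -0.3525, 0.0469]
orientation: [-180.0, -0.0, -88.0]
force: [-2.2, 1.2, 4.2]
opening: 0.0617
gripper_force: 30.0
```

>>> {"name": "send_rows", "arguments": {"plan": [[[0,0,0,0,0,0],[0,0,0,0,0,0],[0,0,0,0,0,0],[0,0,0,0,0,0]]], "fingers": 0.9}}

```text
clock: 16.88
tool_pos: [0.5668, -0.3525, 0.0463]
orientation: [180.0, -0.0, -88.0]
force: [-2.4, 0.2, 3.3]
opening: 0.0776
gripper_force: 2.0
```

>>> {"name": "send_rows", "arguments": {"plan": [[[0,0,-3,0,0,0],[0,0,-7,0,0,0],[0,0,-11,0,0,0],[0,0,-15,0,0,0],[0,0,-17.5,0,0,0],[0,0,-17.5,0,0,0]]], "fingers": 1}}

```text
clock: 17.38
tool_pos: [0.5699, -0.3538, 0.2286]
orientation: [-179.4, -0.3, -87.9]
force: [0.6, -1.3, 1.0]
opening: 0.0878
gripper_force: 0.0
```

>>> {"name": "send_rows", "arguments": {"plan": [[[-32,2.9,0,0,0,-55],[-32,2.9,0,0,0,-55],[-32,2.9,0,0,0,-55],[-32,2.9,0,0,0,-55],[-32,2.9,0,0,0,-55],[-32,2.9,0,0,0,-55],[-32,2.9,0,0,0,-55],[-32,2.9,0,0,0,-55]]]}}

```text
clock: 18.05
tool_pos: [0.5263, -0.0307, 0.2211]
orientation: [-179.9, -0.0, -32.6]
force: [0.8, -0.1, -0.2]
opening: 0.0875
gripper_force: 0.0
```

>>> {"name": "send_rows", "arguments": {"plan": [[[-6.5,-7.5,0,0,0,-27.6],[-6.5,-7.5,0,0,0,-27.6],[-6.5,-7.5,0,0,0,-27.6],[-6.5,-7.5,0,0,0,-27.6],[-6.5,-7.5,0,0,0,-27.6],[-6.5,-7.5,0,0,0,-27.6]]]}}

```text
clock: 18.55
tool_pos: [0.5132, 0.0651, 0.2209]
orientation: [-180.0, 0.0, -5.6]
force: [0.1, 0.3, -1.1]
opening: 0.0875
gripper_force: 0.0
```

Run:
```python
from plant import ctrl
import cv2,pickle
for n in ["side","wrist"]:
    s=ctrl.snapshot(n); pickle.dump(s,open(f"{n}7.pkl","wb")); cv2.imwrite(f"pics/{n}7.png",s["img"][:,:,::-1])
a=cv2.imread("pics/wrist7.png"); b=cv2.resize(cv2.imread("pics/side7.png")[200:340,150:290],(300,300),interpolation=cv2.INTER_CUBIC)
m=np=None
import numpy as np
m=np.zeros((600,640,3),np.uint8); m[:290]=a[:290]; m[295:595,:300]=b; cv2.imwrite("pics/m7.png",m)
o=ctrl.get_obs(); print(o["clock"],o["tool_pos"],o["orientation"],o["joint_pos"].round(0))
```

```text
18.65 [0.51326382 0.0643856  0.22090414] [ 1.79997627e+02  7.66025026e-03 -5.63285025e+00] [ 29.   6. -19.  -0. -65.  55.]
```

View pics/m7.png

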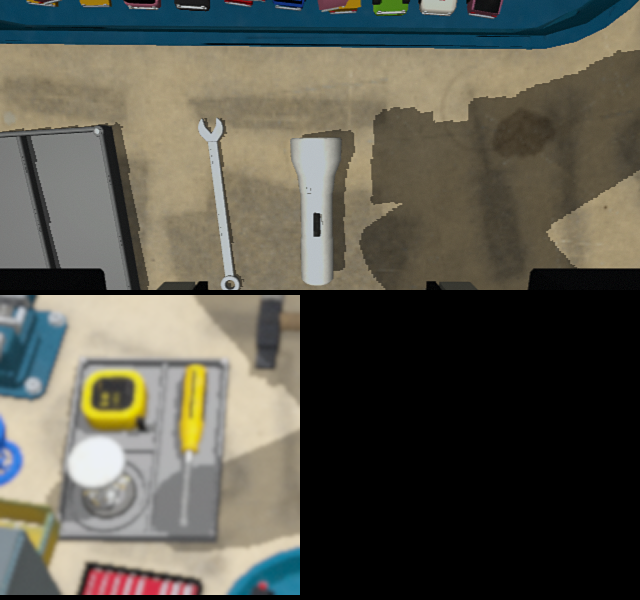

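The jar stands in its seat. The torch is square to the gripper (316,138→284) and the spanner runs (210,122)→(230,283).

Run:
```python
from h import *
np.set_printoptions(precision=4,suppress=True)
w=pickle.load(open("wrist7.pkl","rb"))
t=world(w,[(316,138),(316.5,284)],[.0215]);print("torch",t,t.mean(0))
t=world(w,[(210,118),(230,288)],[.004]);print("span",t,t.mean(0),np.degrees(np.arctan2(*(t[0]-t[1])[[1,0]])))
print(world(w,[(100,128)],.018))
```

```text
torch [[0.5746 0.0591 0.0215]
 [0.4462 0.0713 0.0215]] [0.5104 0.0652 0.0215]
span [[0.5999 0.1485 0.004 ]
 [0.4437 0.1547 0.004 ]] [0.5218 0.1516 0.004 ] -2.284443495603006
[[0.6002 0.2378 0.018 ]]
```

>>> {"name": "send_rows", "arguments": {"plan": [[[0,-0.1,4,0,0,0],[0,-0.1,8,0,0,0],[0,-0.1,12,0,0,0],[0,-0.1,16,0,0,0],[0,-0.1,18.5,0,0,0],[0,-0.1,19.8,0,0,0],[0,-0.1,20.2,0,0,0],[0,-0.1,20.2,0,0,0]]]}}

```text
clock: 19.32
tool_pos: [0.5129, 0.0648, 0.018]
orientation: [179.9, 0.1, -5.6]
force: [-0.0, 0.5, 0.4]
opening: 0.0874
gripper_force: 0.0
```

>>> {"name": "send_rows", "arguments": {"plan": [[[0,0,0,0,0,0],[0,0,0,0,0,0],[0,0,0,0,0,0],[0,0,0,0,0,0],[0,0,0,0,0,0],[0,0,0,0,0,0],[0,0,0,0,0,0],[0,0,0,0,0,0]]], "fingers": 0}}

```text
clock: 19.98
tool_pos: [0.5134, 0.0658, 0.0193]
orientation: [-180.0, -0.0, -5.4]
force: [-1.6, -0.4, 3.1]
opening: 0.0428
gripper_force: 30.0
```

>>> {"name": "send_rows", "arguments": {"plan": [[[0,0,0,0,0,0],[0,0,0,0,0,0],[0,0,0,0,0,0],[0,0,0,0,0,0]]]}}

```text
clock: 20.32
tool_pos: [0.5134, 0.0659, 0.0193]
orientation: [180.0, -0.0, -5.4]
force: [-2.4, 1.1, 4.7]
opening: 0.0425
gripper_force: 30.0
```

>>> {"name": "send_rows", "arguments": {"plan": [[[0,0,-2,0,0,0],[0,0,-5,0,0,0],[0,0,-9,0,0,0],[0,0,-13,0,0,0],[0,0,-16,0,0,0],[0,0,-18,0,0,0],[0,0,-18,0,0,0]]]}}

```text
clock: 20.9
tool_pos: [0.5156, 0.0666, 0.2038]
orientation: [-179.8, -0.4, -5.4]
force: [0.9, 0.0, -1.2]
opening: 0.0429
gripper_force: 30.0
```

>>> {"name": "send_rows", "arguments": {"plan": [[[-2.7,-28.5,0,0,0,-3.5],[-2.7,-28.5,0,0,0,-3.5],[-2.7,-28.5,0,0,0,-3.5],[-2.7,-28.5,0,0,0,-3.5],[-2.7,-28.5,0,0,0,-3.5],[-2.7,-28.5,0,0,0,-3.5],[-2.7,-28.5,0,0,0,-3.5],[-2.7,-28.5,0,0,0,-3.5]]]}}

```text
clock: 21.57
tool_pos: [0.5128, 0.3578, 0.1968]
orientation: [180.0, 0.0, -1.7]
force: [1.2, -1.0, -0.5]
opening: 0.0426
gripper_force: 30.0
```

Run:
```python
from plant import ctrl
import cv2,pickle
for n in ["side","wrist"]:
    s=ctrl.snapshot(n); pickle.dump(s,open(f"{n}8.pkl","wb")); cv2.imwrite(f"pics/{n}8.png",s["img"][:,:,::-1])
o=ctrl.get_obs(); print(o["clock"],o["tool_pos"],o["orientation"],o["joint_pos"].round(0))
```

```text
21.6667 [0.51228587 0.35330214 0.19688086] [ 1.79882620e+02  1.25381679e-01 -1.78919435e+00] [ 53.  17.  -9.  -0. -65.  36.]
```

View pics/wrist8.png

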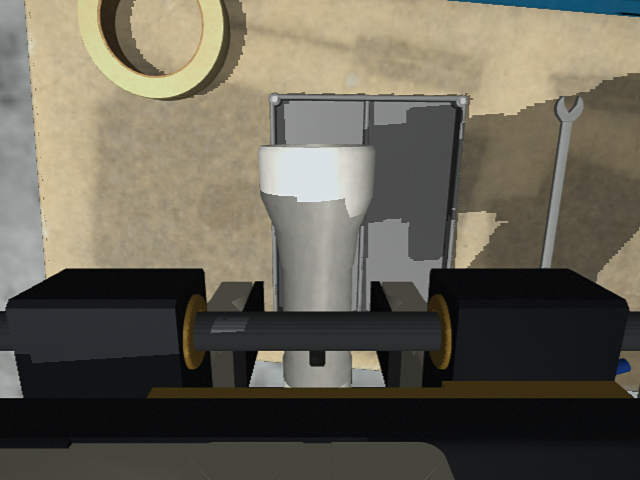

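Wrist: the torch is over the +y bay. The tray's far corners are at about (271,95) and (468,96), and the divider meets the far wall at (366,101).

Run:
```python
from h import *
np.set_printoptions(precision=4,suppress=True)
w=pickle.load(open("wrist8.pkl","rb"))
p=world(w,[(271,95),(468,96)],.018); print(p,p.mean(0),world(w,[(366,101),(366.5,106),(362,280)],.012))
a=np.radians(-2); c=p.mean(0)[:2]-.095*np.array([np.cos(a),np.sin(a)]); print("centre",c)
print("torch",world(w,[(317,146)],.197+.0215-.0193),world(w,[(260,160),(375,160)],.2).mean(0))
```

```text
[[0.6069 0.3869 0.018 ]
 [0.6017 0.2364 0.018 ]] [0.6043 0.3117 0.018 ] [[0.6008 0.3137 0.012 ]
 [0.597  0.3133 0.012 ]
 [0.4527 0.3171 0.012 ]]
centre [0.5094 0.315 ]
torch [[0.574  0.3532 0.1992]] [0.5691 0.3532 0.2   ]
```

>>> {"name": "send_rows", "arguments": {"plan": [[[0,0.1,4,0,0,0],[0,0.1,8,0,0,0],[0,0.1,12,0,0,0],[0,0.1,15,0,0,0],[0,0.1,16.5,0,0,0],[0,0.1,17.2,0,0,0],[0,0.1,17.4,0,0,0],[0,0.1,17.4,0,0,0]]]}}

```text
clock: 22.33
tool_pos: [0.5135, 0.3506, 0.0252]
orientation: [180.0, -0.0, -1.9]
force: [-0.9, -0.7, -1.2]
opening: 0.0431
gripper_force: 30.0
```

>>> {"name": "send_rows", "arguments": {"plan": [[[0,0,0,0,0,0],[0,0,0,0,0,0]]]}}

```text
clock: 22.5
tool_pos: [0.5139, 0.3516, 0.0264]
orientation: [-179.9, -0.1, -1.9]
force: [0.8, 0.1, -0.4]
opening: 0.043
gripper_force: 30.0
```

>>> {"name": "send_rows", "arguments": {"plan": [[[0,0,0.25,0,0,0],[0,0,0.25,0,0,0],[0,0,0.25,0,0,0]]]}}

```text
clock: 22.75
tool_pos: [0.5137, 0.3517, 0.0233]
orientation: [-179.9, -0.1, -1.9]
force: [0.8, 0.7, 1.7]
opening: 0.0429
gripper_force: 30.0
```

>>> {"name": "send_rows", "arguments": {"plan": [[[0,0,0,0,0,0],[0,0,0,0,0,0],[0,0,0,0,0,0],[0,0,0,0,0,0]]], "fingers": 0.7}}

```text
clock: 23.08
tool_pos: [0.5131, 0.351, 0.0225]
orientation: [180.0, 0.0, -1.9]
force: [0.1, 0.3, 0.3]
opening: 0.0601
gripper_force: 0.0
```

>>> {"name": "send_rows", "arguments": {"plan": [[[0,0,-3,0,0,0],[0,0,-7,0,0,0],[0,0,-11,0,0,0],[0,0,-15,0,0,0],[0,0,-17,0,0,0],[0,0,-17,0,0,0]]]}}

```text
clock: 23.58
tool_pos: [0.5154, 0.353, 0.1991]
orientation: [-179.6, -0.4, -1.9]
force: [0.0, -0.5, -1.0]
opening: 0.0613
gripper_force: 0.0
```

>>> {"name": "send_rows", "arguments": {"plan": [[[1.5,20,0,0,0,0.4],[1.5,20,0,0,0,0.4],[1.5,20,0,0,0,0.4],[1.5,20,0,0,0,0.4],[1.5,20,0,0,0,0.4],[1.5,20,0,0,0,0.4],[1.5,20,0,0,0,0.4]]]}}

```text
clock: 24.17
tool_pos: [0.5214, 0.1489, 0.1926]
orientation: [-180.0, 0.0, -2.5]
force: [-0.0, -0.1, -0.1]
opening: 0.0611
gripper_force: 0.0
```

Run:
```python
from plant import ctrl
import cv2,pickle
for n in ["side","wrist"]:
    s=ctrl.snapshot(n); pickle.dump(s,open(f"{n}9.pkl","wb")); cv2.imwrite(f"pics/{n}9.png",s["img"][:,:,::-1])
o=ctrl.get_obs(); print(o["clock"],o["tool_pos"],o["orientation"],o["joint_pos"].round(0))
```

```text
24.2667 [0.52166556 0.15081997 0.19246745] [-1.79992145e+02 -7.13933843e-04 -2.32935273e+00] [ 37.  10. -19.  -0. -61.  51.]
```

View pics/wrist9.png

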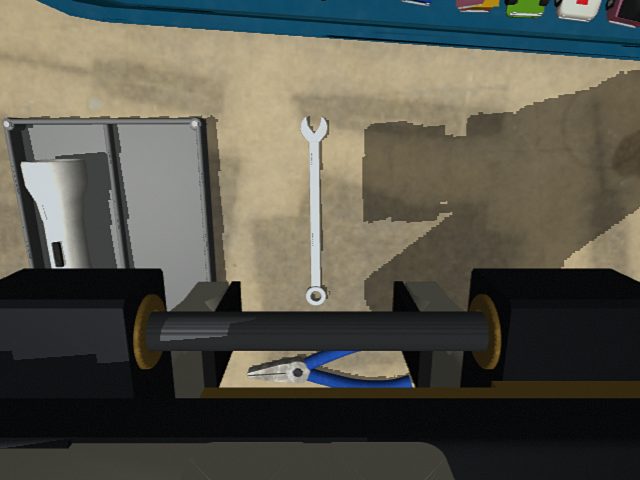

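Wrist: the torch lies in its bay, and the spanner is centred under the gripper (315,118→304).

>>> {"name": "send_rows", "arguments": {"plan": [[[0,0,4,0,0,0],[0,0,8,0,0,0],[0,0,12,0,0,0],[0,0,15.5,0,0,0],[0,0,17.5,0,0,0],[0,0,18.3,0,0,0],[0,0,18.7,0,0,0],[0,0,18.7,0,0,0]]]}}

```text
clock: 24.93
tool_pos: [0.5218, 0.1515, 0.0053]
orientation: [180.0, 0.0, -2.2]
force: [-0.6, -0.7, 0.5]
opening: 0.0615
gripper_force: 0.0
```

>>> {"name": "send_rows", "arguments": {"plan": [[[0,0,0,0,0,0],[0,0,0,0,0,0]]], "fingers": 0.5}}

```text
clock: 25.1
tool_pos: [0.5226, 0.1516, 0.0071]
orientation: [-179.9, -0.1, -2.3]
force: [0.6, 0.6, 0.7]
opening: 0.0529
gripper_force: 0.0
```

>>> {"name": "send_rows", "arguments": {"plan": [[[0,0,0.3,0,0,0],[0,0,0.4,0,0,0],[0,0,0.4,0,0,0],[0,0,0.4,0,0,0]]]}}

```text
clock: 25.43
tool_pos: [0.5217, 0.1507, 0.0019]
orientation: [-180.0, -0.0, -2.3]
force: [0.2, 0.5, -1.0]
opening: 0.0437
gripper_force: 0.0
```

>>> {"name": "send_rows", "arguments": {"plan": [[[0,0,0,0,0,0],[0,0,0,0,0,0],[0,0,0,0,0,0],[0,0,0,0,0,0],[0,0,0,0,0,0],[0,0,0,0,0,0],[0,0,0,0,0,0],[0,0,0,0,0,0]]], "fingers": 0}}

```text
clock: 26.1
tool_pos: [0.5216, 0.1508, 0.0016]
orientation: [-180.0, -0.0, -2.3]
force: [0.5, -0.6, -0.2]
opening: 0.0209
gripper_force: 30.0
```

>>> {"name": "send_rows", "arguments": {"plan": [[[0,0,-1,0,0,0],[0,0,-4,0,0,0],[0,0,-8,0,0,0],[0,0,-11,0,0,0],[0,0,-11,0,0,0]]]}}

```text
clock: 26.52
tool_pos: [0.525, 0.1525, 0.1188]
orientation: [-179.7, -0.5, -2.2]
force: [1.0, -0.2, -0.5]
opening: 0.0209
gripper_force: 30.0
```

>>> {"name": "send_rows", "arguments": {"plan": [[[-1.6,-12.7,0,0,0,-0.3],[-1.6,-12.7,0,0,0,-0.3],[-1.6,-12.7,0,0,0,-0.3],[-1.6,-12.7,0,0,0,-0.3],[-1.6,-12.7,0,0,0,-0.3],[-1.6,-12.7,0,0,0,-0.3]]]}}

```text
clock: 27.02
tool_pos: [0.5101, 0.2783, 0.1116]
orientation: [180.0, 0.0, -1.9]
force: [1.2, -0.7, -1.3]
opening: 0.0209
gripper_force: 30.0
```

Run:
```python
from plant import ctrl
import cv2,pickle
for n in ["side","wrist"]:
    s=ctrl.snapshot(n); pickle.dump(s,open(f"{n}10.pkl","wb")); cv2.imwrite(f"pics/{n}10.png",s["img"][:,:,::-1])
o=ctrl.get_obs(); print(o["clock"],o["tool_pos"],o["orientation"],o["joint_pos"].round(0),o["opening"],o["gripper_force"])
```

```text
27.1167 [0.51043997 0.27719645 0.11162392] [ 1.79974812e+02  2.89823758e-02 -2.03929679e+00] [ 48.  18. -20.  -0. -52.  40.] 0.020513811206996663 29.99681532382965
```

View pics/wrist10.png

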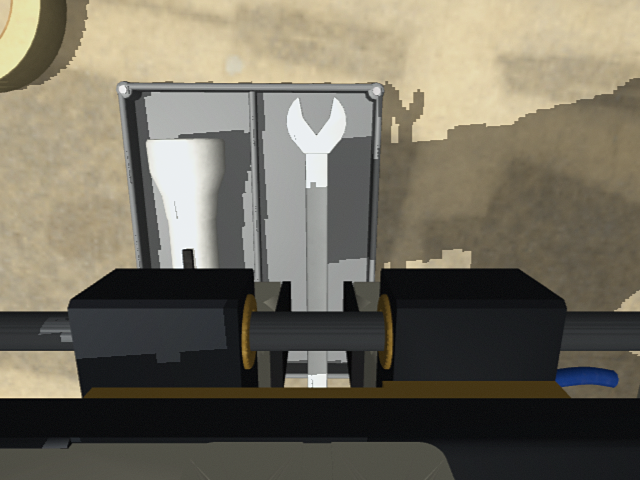

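Wrist: the spanner is held over the empty bay, with the divider's right edge at (259,250), the right rim's inner edge about (371,250) and far corners at (119,85) and (382,86).

Run:
```python
from h import *
np.set_printoptions(precision=4,suppress=True)
w=pickle.load(open("wrist10.pkl","rb"))
print(world(w,[(254.5,180)],.012),world(w,[(256.5,250)],.012),world(w,[(378,180),(376,250)],.018))
p=world(w,[(119,85),(382,86)],.018);print(p,p.mean(0))
zs=.1116+.002
print("spanner",world(w,[(317,98),(317,250)],zs), np.diff(world(w,[(306,230),(328,230)],zs),axis=0))
for z in (.03,.05,.07):print(world(w,[(258,284),(290,284),(345,284),(378,284)],.1116+z)[:,1])
```

```text
[[0.5495 0.3144 0.012 ]] [[0.5048 0.3164 0.012 ]] [[0.5476 0.2394 0.018 ]
 [0.5039 0.2406 0.018 ]]
[[0.6064 0.3865 0.018 ]
 [0.6007 0.2373 0.018 ]] [0.6036 0.3119 0.018 ]
spanner [[0.5885 0.2748 0.1136]
 [0.5325 0.2767 0.1136]] [[-0.0003 -0.0084  0.    ]]
[0.2961 0.2857 0.2678 0.257 ]
[0.2928 0.2841 0.269  0.2599]
[0.2896 0.2825 0.2702 0.2628]
```

>>> {"name": "send_rows", "arguments": {"plan": [[[0,-0.1,3,0,0,0],[0,-0.1,6,0,0,0],[0,-0.1,8.5,0,0,0],[0,-0.1,9.6,0,0,0],[0,-0.1,10.2,0,0,0],[0,-0.1,10.2,0,0,0]]]}}

```text
clock: 27.62
tool_pos: [0.5107, 0.2782, 0.0089]
orientation: [179.9, 0.1, -2.1]
force: [-0.0, 0.2, -0.1]
opening: 0.0208
gripper_force: 30.0
```

>>> {"name": "send_rows", "arguments": {"plan": [[[0,0,0.1,0,0,0],[0,0,0.1,0,0,0],[0,0,0.1,0,0,0]]]}}

```text
clock: 27.87
tool_pos: [0.5115, 0.2799, 0.0099]
orientation: [-179.9, -0.1, -2.0]
force: [-0.0, -0.2, -0.5]
opening: 0.0203
gripper_force: 30.0
```

>>> {"name": "send_rows", "arguments": {"plan": [[[0,0,0.2,0,0,0],[0,0,0.3,0,0,0],[0,0,0.35,0,0,0],[0,0,0.35,0,0,0]]]}}

```text
clock: 28.2
tool_pos: [0.5108, 0.2794, 0.0056]
orientation: [-180.0, -0.0, -2.0]
force: [-1.5, -1.5, 4.1]
opening: 0.0209
gripper_force: 30.0
```

>>> {"name": "send_rows", "arguments": {"plan": [[[0,0,0,0,0,0],[0,0,0,0,0,0],[0,0,0,0,0,0]]], "fingers": 0.3}}

```text
clock: 28.45
tool_pos: [0.5107, 0.2793, 0.005]
orientation: [-180.0, -0.0, -2.0]
force: [-0.8, 0.4, -0.2]
opening: 0.0257
gripper_force: 0.0
```

>>> {"name": "send_rows", "arguments": {"plan": [[[0,0,-1,0,0,0],[0,0,-3,0,0,0],[0,0,-7,0,0,0],[0,0,-11,0,0,0],[0,0,-15,0,0,0],[0,0,-19,0,0,0],[0,0,-20,0,0,0]]]}}

```text
clock: 29.03
tool_pos: [0.5132, 0.2808, 0.2133]
orientation: [-179.6, -0.5, -1.9]
force: [1.0, 1.2, 1.7]
opening: 0.0263
gripper_force: 0.0
```

>>> {"name": "send_rows", "arguments": {"plan": [[[3,20,0,0,0,0],[3,20,0,0,0,0],[3,20,0,0,0,0],[3,20,0,0,0,0],[3,20,0,0,0,0],[3,20,0,0,0,0],[3,20,0,0,0,0]]]}}

```text
clock: 29.62
tool_pos: [0.5337, 0.0764, 0.2057]
orientation: [-180.0, -0.0, -2.2]
force: [0.4, 0.6, 0.1]
opening: 0.0266
gripper_force: 0.0
```

Run:
```python
from plant import ctrl
import cv2,numpy as np
a=ctrl.snapshot("side")["img"][:,:,::-1]
f=lambda c:cv2.resize(c,(400,400),interpolation=cv2.INTER_CUBIC)
cv2.imwrite("pics/end.png",cv2.hconcat([f(a[210:340,155:285]),f(a[220:340,440:560])]))
o=ctrl.get_obs(); print(o["clock"],o["tool_pos"],o["opening"])
```

```text
29.6667 [0.53382576 0.0775593  0.20561085] 0.02643660459181243
```

View pics/end.png

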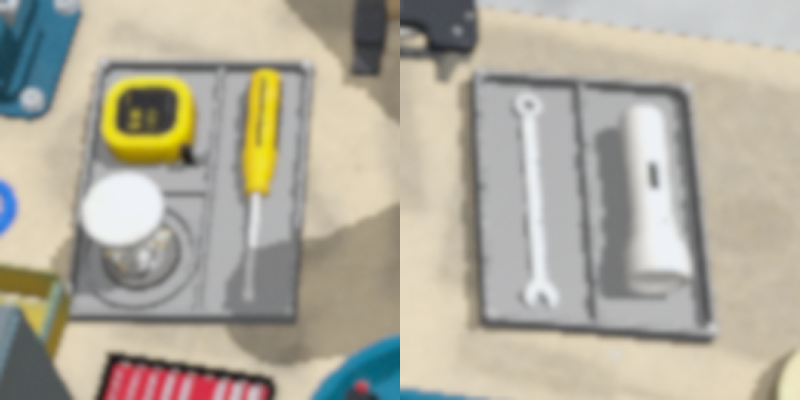

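All five tools sit in their bays in the picture, about in the middle. I'm handing in.

```bash
python3 -c "
from plant import ctrl
print(ctrl.close_job())"
```

```text
the job is handed in; nothing more can be done
None
```

I made up both kits and handed the job in at about 30 s: the last picture showed all five tools in their bays, about in the middle, and the hammer and pliers were not touched.

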